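# Third hand for the window sash pulls

## Task

Sort the two wooden sash pulls into their rails: first stand the short pull in the short rail's bay, close up against the rubber pad, and let go of it. Then put the long pull in the long rail's bay and press it squarely and steadily against the rubber pad with about 8 newtons, never anywhere near 25, so that I can screw it on; keep pressing: the job ends with you still holding it there, both pulls upright on the sill. Do not disturb the jar, funnel, jar gripper, lids or screwdriver.

Things in the scene. Friction and masses are not known exactly. Their poses are not given: they have to be found in the camera images.
- pull_long: T-shaped pale wooden sash pull, upright on the sill, about 90 g. Origin: underside of the plate's middle. Plate 14 mm thick (x), 130 mm long (y), 40 mm high; its flat +x face (x = +7 mm) goes to the rubber pad. Grip rib at the middle of its back, 30 mm wide (y), 36 mm high, from x = -7 to -63 mm, free on both sides: grip it across from above. The two pulls differ only in plate length (100, 130).
- pull_short: T-shaped pale wooden sash pull, upright on the sill, about 90 g. Origin: underside of the plate's middle. Plate 14 mm thick (x), 100 mm long (y), 40 mm high; its flat +x face (x = +7 mm) goes to the rubber pad. Grip rib at the middle of its back, 30 mm wide (y), 36 mm high, from x = -7 to -63 mm, free on both sides: grip it across from above. The two pulls differ only in plate length (100, 130).
- rail_long: fixed dark wooden rail for the long pull: back wall and two 16 mm end cheeks, 44 mm high, 176 mm long (y). Origin: on the sill under the middle of the free pad's front face; x points into the pad (press this way), z up. Bay open to -x and up, floored by the sill, 144 mm between cheeks, which reach out to x = -18 mm. A pull touching the free pad squarely has its origin at x = -7, y = 0, axes parallel.
- rail_short: fixed dark wooden rail for the short pull: back wall and two 16 mm end cheeks, 44 mm high, 146 mm long (y). Origin: on the sill under the middle of the free pad's front face; x points into the pad (press this way), z up. Bay open to -x and up, floored by the sill, 114 mm between cheeks, which reach out to x = -18 mm. A pull touching the free pad squarely has its origin at x = -7, y = 0, axes parallel.
- pad_long: springy rubber pad lining the back of the long rail's bay, 34 mm high from 4 mm over the sill. Origin: below the middle of its front face, so it coincides with the rail's origin while the pad is free. It yields along the rail's +x by about 1.2 N per mm, straight from first touch, up to 12 mm, then it is hard.
- pad_short: springy rubber pad lining the back of the short rail's bay, 34 mm high from 4 mm over the sill. Origin: below the middle of its front face, so it coincides with the rail's origin while the pad is free. It yields along the rail's +x by about 1.2 N per mm, straight from first touch, up to 12 mm, then it is hard.
- jar: open green glass jar, 80 mm across, 118 mm tall, bystander; origin under its centre
- funnel: stainless funnel standing mouth down, 94 mm across, 85 mm tall, bystander; origin under its centre
- jar_gripper: grey hard silicone jar gripper, a cup 80 mm across, 30 mm tall, bystander; origin under its centre
- lid_small: aluminium screw lid, 58 mm across, 15 mm tall, hollow side up, lying between the pulls, bystander; origin under its centre
- lid_big: aluminium screw lid, 68 mm across, 15 mm tall, hollow side up, bystander; origin under its centre
- screwdriver: screwdriver lying behind the rails, about 0.2 m long along its x, bystander; origin under its middle
Mind the look-alikes: they are no part of the job. Leave any blue or orange look-alike of the rail_long alone. What is shaped like the pull_long but blue is not meant.

How it is judged:
By the outcome, as a careful person would: the job done as asked, in the order asked, and still so for the second after the job is handed in, while the arm keeps its last pose, push and grip.
It also fails if it takes over 72 s, if anything falls off the work surface, if the arm or the gripper's body presses on something with over 40 N, if the wrist force passes 120 N, or if a joint passes its speed limit or range.

## Robot

A 6-joint arm with a two-finger parallel gripper is mounted at the origin on the work surface. World frame = base frame: x ahead of the robot, y to its left, z up, the work surface at z = 0. Lengths are in m, angles in rad, forces in N, time in s.
With the tool pointing down it reaches from about 0.325 to 0.775 m from the base axis. Payload 5.5 kg.
Tool frame: the origin (TCP) lies on the centre line of the jaws, within the pads' length; the fingertips stand manip.finger_overhang ahead of it and the grasp point (between the pads) lies 3 mm ahead of it (manip.finger_overhang is the distance from the TCP to the fingertips, in m); z points along the fingers, y is the line along which they close (so a half turn about z gives the same grasp; the last joint's range is limited). The gripper opens to 88 mm and grips with 3 to 60 N. Pads are 20 mm wide; open, the fingers measure 115 mm over their backs; the gripper's body (75 mm by 178 mm) begins 61 mm behind the grasp point.
Start: joints at [1.177, 0.091, 1.231, -0, 1.82, -0.057], TCP at [0.198, 0.566, 0.245] pointing down, gripper open.
Joint ranges: [-2.87, 2.87], [-0.86, 2.18], [0.17, 2.46], [-1.51, 4.65], [0.06, 2.69], [-2.65, 2.65]. Speed limits (rad/s): [2.57, 2.57, 3.01, 3.14, 3.14, 3.14].

## Interface

Orientations are given as a unit quaternion [w, x, y, z].
In Python, from rig import get_obs, vision, ticket, manip gives the robot as it stands.
- The arm moves only by the tool jog_arm, never from a script. Its argument "series" is a list of rows, each a list of 7 numbers: the turn, a rotation vector about the tool's x, y, z in rad, then the shift along the tool's x, y, z in mm, then the opening, from 0 (shut) to 1 (fully open). A call has 1 to 20 rows; each row is the pose to reach, as a shift and turn from the pose commanded when the call began, along the tool's axes at that moment; what a row does not reach only later rows make up. A row lasts 1/8 s, in which the tool goes at most 62.5 mm and 10.7 degrees, less where a joint would pass 70% of its speed; a pose out of reach is approached as far as the arm can. A call with a gripper value outside its range is refused whole. The fingers move at their own pace and stop on an object; "force" is the grip in N (left out, the last holds). Time passes only in rows, so rows that repeat a pose let the fingers close. It gives the time, the measured TCP pose, the force, the opening and the grip force at its end, in the units of the state.
- get_obs(): the state, without advancing time (a new reading comes with each control period).
- vision.camera(name): name is "scene" or "top" or "wrist"; returns a dict with "pixels" (480x640x3 uint8, blue, green, red), "range_z" (480x640 float32, m along the optical axis (not along the pixel's ray), 0 where there is no reading), "intrinsics" (3x3 intrinsics, pixels), "k1" (the pictures are not rectified: a ray, as slopes to the right and down, at radius r is drawn at 1 + k1 r^2 times it, then the intrinsics apply), "R" (3x3) and "t" (3): a world point X has camera coordinates R X + t; the wrist camera has in their place "T_tool_cam" (4x4, takes a point from camera to tool coordinates, whose origin is the TCP and whose axes are the flange's). Camera axes: x right, y down, z forward; pixel columns grow to the right and rows downward; lengths in m; the calibration is good to about 2 mm. A picture is of the moment at which its call begins: read the wrist's pose just before it.
- ticket.hand_in(): hands the job in; it is judged then, once.
The state is a dict: "clock": time; "q": joint angles; "dq": joint speeds; "effort": joint torques, N m; "tcp_pos": TCP position; "ee_rot": TCP orientation; "contact_force": force on the tool from outside, world axes, zero at the start; "wrist_torque": the same for the moment, N m; "width": finger opening in m; "grip_force": force on a finger pad.
Only numpy, scipy, OpenCV 4.12 (cv2) and the standard library are available. Lean on these libraries where they do the work, as an engineer would, in place of code of your own. Each camera call takes 0.05 s, during which the arm holds its last target. There are 200 camera calls.

## Working session

There is one attempt and no reset: what is moved stays moved. The work goes in short steps, Python scripts to look and compute and a tool call to move; the robot and the scene stay as the last step left them, time stands still between calls to the robot, and variables do not carry over. Pictures are saved under pics/ and viewed, at most 10 in all, crops included, and the job is handed in when it is done.

Besides the shell and the picture viewer there is one more tool, called as name(argument=value, ...), one argument or row to a line, values as JSON. jog_arm: Moves the arm, as the interface text tells. Its arguments: {"type":"object","properties":{"series":{"type":"array","items":{"type":"array","items":{"type":"number"}}},"force":{"type":"number"}},"required":["series"]}

```bash
ls; mkdir -p pics; python3 - <<'E'
from rig import get_obs, vision, ticket, manip
import cv2,numpy as np
o=get_obs()
for k in o: print(k,np.round(o[k],4))
print(manip.finger_overhang)
for n in ("top","scene"):
    c=vision.camera(n); cv2.imwrite(f"pics/{n}0.png",c["pixels"]); np.savez(f"{n}0.npz",**c)
    print(n,c["intrinsics"],c["k1"],c["R"],c["t"])
E
```

```text
pics
clock 0.0
q [ 1.1773  0.0918  1.2319 -0.      1.8198 -0.0567]
dq [-0.0005  0.0005  0.0005  0.001   0.0014  0.0007]
effort [ 1.30000e-03 -4.46457e+01 -4.06443e+01  6.98000e-02  2.91000e-02
 -1.00000e-04]
tcp_pos [0.1982 0.566  0.2435]
ee_rot [-2.000e-04  1.676e-01  9.859e-01 -9.000e-04]
contact_force [0.1433 0.3166 0.089 ]
wrist_torque [-0.0264  0.0483  0.0386]
grip_force 0.0
width 0.0876
0.022
top [[510.05530243   0.         318.92071887]
 [  0.         510.05530243 240.63794433]
 [  0.           0.           1.        ]] -0.138647994134291 [[-0.02150215 -0.99950284 -0.02305923]
 [-0.98850428  0.02470678 -0.14916055]
 [ 0.14965612  0.01958687 -0.98854408]] [0.09712732 0.54158154 1.15560076]
scene [[463.21216748   0.         321.89630617]
 [  0.         463.21216748 240.3827971 ]
 [  0.           0.           1.        ]] -0.09162573326370589 [[-0.86279823  0.50552409  0.00496029]
 [ 0.40676144  0.69999566 -0.58698484]
 [-0.30020716 -0.50443183 -0.80958273]] [ 0.44781011 -0.24184941  1.33374487]
```

View pics/top0.png

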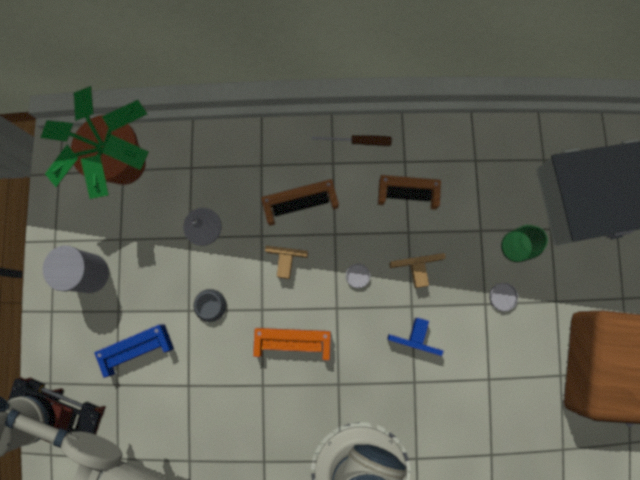

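View pics/scene0.png

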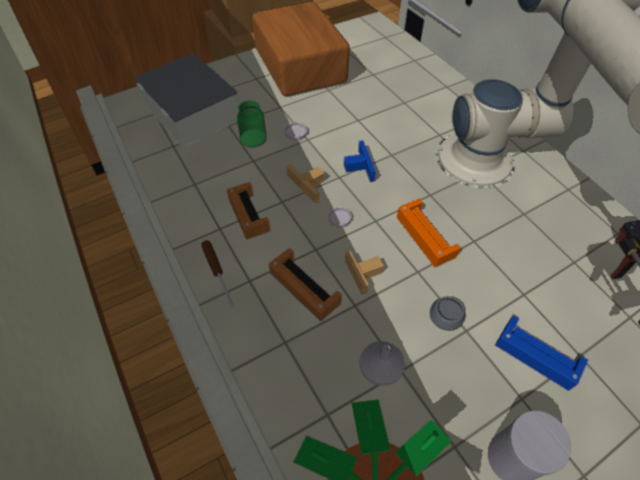

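The top view shows the wooden rails at about (300,200), which is the long one, and (410,190), the short one. The wooden pulls are at about (287,258) and (418,268); the right plate looks longer. The scene view agrees, and the blue and orange copies lie nearer the robot.

```bash
cat > h.py <<'E'
import numpy as np, cv2
from scipy.spatial.transform import Rotation as Rn
def cam_pose(c,obs=None):
    "camera->world R, origin"
    if "R" in c: return c["R"].T, -c["R"].T@c["t"]
    q=np.asarray(obs["ee_rot"]); Rt=Rn.from_quat(q[[1,2,3,0]]).as_matrix()
    T=np.asarray(c["T_tool_cam"]); return Rt@T[:3,:3], Rt@T[:3,3]+obs["tcp_pos"]
def rays(c,uv):
    s=cv2.undistortPoints(np.float64(uv).reshape(-1,1,2),np.asarray(c["intrinsics"]),np.array([float(c["k1"]),0,0,0])).reshape(-1,2)
    return np.c_[s,np.ones(len(s))]
def onplane(c,uv,z,obs=None):
    R,o=cam_pose(c,obs); d=rays(c,uv)@R.T
    return o+d*((z-o[2])/d[:,2])[:,None]
def cloud(c,obs=None):
    R,o=cam_pose(c,obs); v,u=np.mgrid[:480,:640]
    p=rays(c,np.c_[u.ravel(),v.ravel()])*c["range_z"].reshape(-1,1)
    P=(o+p@R.T).reshape(480,640,3); P[c["range_z"]<=0]=np.nan; return P
E
python3 - <<'E'
from h import *
c=dict(np.load("top0.npz")); P=cloud(c)
R,o=cam_pose(c); print(o)
H=P[...,2]; print("table z",np.nanmedian(H[300:330,200:240]), np.nanstd(H[300:330,330:380]))
m=((H>.012)&(H<.06)).astype(np.uint8); m[:120]=0; m[380:]=0; m[:,:150]=0;m[:,545:]=0
n,l,s,ce=cv2.connectedComponentsWithStats(m)
for i in range(1,n):
    if s[i,4]<60: continue
    k=l==i; z=np.nanpercentile(H[k],90)
    uv=np.argwhere(k)[:,::-1]; r=cv2.minAreaRect(np.float32(onplane(c,uv,z)[:,:2]*1000))
    print(np.round(ce[i]),s[i,4],"z",z.round(4),"rect",np.round(r[0]),np.round(r[1]),round(r[2],1),c["pixels"][k].mean(0).round())
E
```

```text
[0.36450139 0.06106369 1.22538458]
table z 0.002380251489483065 0.002345162772738848
[363. 140.] 511 z 0.0273 rect [797.   0.] [197.  27.] 85.9 [31. 39. 48.]
[542. 176.] 120 z 0.0429 rect [ 683. -460.] [15. 81.] 84.0 [60. 65. 62.]
[409. 189.] 1460 z 0.0462 rect [ 657. -133.] [147.  72.] 83.5 [23. 35. 49.]
[299. 199.] 1716 z 0.0465 rect [638. 128.] [ 73. 173.] 13.2 [24. 35. 49.]
[202. 226.] 1030 z 0.0452 rect [586. 364.] [89. 89.] 44.4 [69. 66. 66.]
[533. 239.] 202 z 0.0568 rect [ 532. -421.] [58. 30.] 19.2 [26. 43. 21.]
[509. 249.] 225 z 0.0546 rect [ 513. -365.] [79. 40.] 18.2 [43. 72. 34.]
[285. 259.] 607 z 0.0419 rect [494. 166.] [99. 71.] 81.4 [ 70. 101. 122.]
[418. 267.] 730 z 0.0422 rect [ 465. -147.] [ 71. 132.] 7.2 [56. 81. 98.]
[211. 305.] 393 z 0.0314 rect [399. 346.] [74. 74.] 62.8 [66. 65. 62.]
[417. 337.] 686 z 0.042 rect [ 323. -140.] [132.  70.] 70.0 [129.  65.  36.]
[160. 339.] 457 z 0.0461 rect [321. 458.] [63. 53.] 0.5 [108.  53.  26.]
[291. 340.] 1673 z 0.0462 rect [307. 153.] [175.  65.] 86.6 [ 27.  84. 163.]
```

```bash
cat >> h.py <<'E'
def togo(obs,p,yaw):
    "turn about tool z and tool-axis shift (mm) for tool x = -heading(yaw), pointing down"
    q=np.asarray(obs["ee_rot"]); Rt=Rn.from_quat(q[[1,2,3,0]])
    y=np.deg2rad(yaw); G=np.array([[-np.cos(y),-np.sin(y),0],[-np.sin(y),np.cos(y),0],[0,0,-1.]]).T
    return np.round((Rt.inv()*Rn.from_matrix(G)).as_rotvec(),4), np.round(Rt.inv().apply(np.asarray(p)-obs["tcp_pos"])*1000,1)
E
python3 - <<'E'
from h import *
from rig import *
from rig import get_obs,vision
o=get_obs(); c=vision.camera("wrist"); print(np.round(c["T_tool_cam"],3),c["intrinsics"][0],c["k1"])
print(togo(o,[.487,.167,.23],-8.6))
E
```

```text
[[-0.001 -0.952 -0.306  0.085]
 [ 1.    -0.    -0.001 -0.   ]
 [ 0.001 -0.306  0.952 -0.14 ]
 [ 0.     0.     0.     1.   ]] [372.90332315   0.         312.51711898] -0.04427599156756609
(array([-0.0018, -0.0003, -0.1867]), array([-404.5, -281.2,   14.1]))
```

jog_arm(
  series=[
    [0, 0, -0.02, -25, -24, 0, 1],
    [0, 0, -0.06, -75, -72, 0, 1],
    [0, 0, -0.1, -130, -125, 0, 1],
    [0, 0, -0.15, -185, -178, 0, 1],
    [0, 0, -0.2, -240, -231, 0, 1],
    [0, 0, -0.24, -295, -284, 0, 1],
    [0, 0, -0.29, -345, -332, 0, 1],
    [0, 0, -0.32, -385, -370, 0, 1],
    [0, 0, -0.335, -408, -393, 0, 1],
    [0, 0, -0.337, -417, -401, 0, 1],
    [0, 0, -0.337, -417, -401, 0, 1],
    [0, 0, -0.337, -417, -401, 0, 1],
  ],
)

```text
clock: 1.65
tcp_pos: [0.4591, 0.0505, 0.2445]
ee_rot: [-0.0, -0.0, 1.0, 0.0]
contact_force: [0.5, 0.6, 0.1]
width: 0.0875
grip_force: 0.0
```

```bash
python3 - <<'E'
from h import *
from rig import get_obs,vision
import pickle
o=get_obs(); c=vision.camera("wrist"); pickle.dump((o,c),open("w1.pkl","wb")); cv2.imwrite("pics/w1.png",c["pixels"])
print(o["clock"],np.round(o["tcp_pos"],4),np.round(o["dq"],3))
P=cloud(c,o); H=P[...,2]
print(np.nanmedian(H[200:260,280:340]))
m=((H>.012)&(H<.055)).astype(np.uint8)
n,l,s,ce=cv2.connectedComponentsWithStats(m)
for i in range(1,n):
    if s[i,4]<300: continue
    k=l==i; z=np.nanpercentile(H[k],90)
    r=cv2.minAreaRect(np.float32(P[k][:,:2]*1000))
    print(np.round(ce[i]),s[i,4],"z",z.round(4),"rect",np.round(r[0]),np.round(r[1]),round(r[2],1))
E
```

```text
1.65 [0.4591 0.0505 0.2445] [ 0.025 -0.01   0.002 -0.002  0.    -0.003]
0.00014869860960892156
[100.  48.] 5930 z 0.0407 rect [ 321. -142.] [132.  71.] 71.8
[435.  45.] 14165 z 0.0446 rect [305. 152.] [177.  67.] 87.1
[602. 147.] 2290 z 0.0298 rect [398. 345.] [77. 68.] 13.5
[116. 225.] 4709 z 0.0406 rect [ 464. -150.] [ 71. 131.] 6.8
[257. 209.] 407 z 0.0159 rect [461.  -5.] [57. 58.] 63.9
[425. 252.] 3907 z 0.0401 rect [493. 167.] [101.  70.] 81.8
[590. 313.] 3775 z 0.0441 rect [575. 363.] [61. 93.] 27.7
[364. 366.] 3910 z 0.0431 rect [641. 107.] [ 43. 141.] 4.1
[211. 369.] 450 z 0.0443 rect [651. -70.] [20. 40.] 80.8
[249. 460.] 1766 z 0.0252 rect [796.  -1.] [199.  24.] 86.7
```

View pics/w1.png

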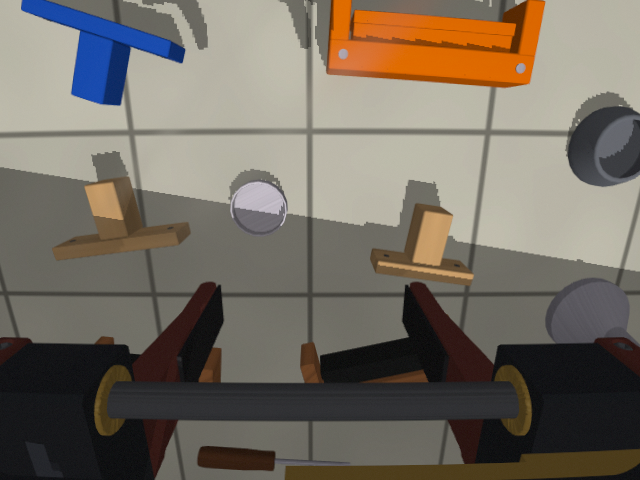

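The wrist view shows the short pull at about (425,252) and the long pull at (116,225), matching the top camera. The fingers hide the rails, so I'll step ahead to look back at both.

jog_arm(
  series=[
    [0, 0, 0, -20, -4, 0, 1],
    [0, 0, 0, -65, -13, 0, 1],
    [0, 0, 0, -115, -23, 0, 1],
    [0, 0, 0, -165, -33, 0, 1],
    [0, 0, 0, -210, -42, 0, 1],
    [0, 0, 0, -243, -48, 0, 1],
    [0, 0, 0, -255, -50, 0, 1],
    [0, 0, 0, -255, -50, 0, 1],
    [0, 0, 0, -255, -50, 0, 1],
  ],
)

```text
clock: 2.82
tcp_pos: [0.7138, 0.0015, 0.245]
ee_rot: [0.0, -0.001, 1.0, 0.0]
contact_force: [-0.0, 0.2, 0.5]
width: 0.0875
grip_force: 0.0
```

```bash
python3 - <<'E'
from h import *
from rig import get_obs,vision
import pickle
o=get_obs(); c=vision.camera("wrist"); pickle.dump((o,c),open("w2.pkl","wb")); cv2.imwrite("pics/w2.png",c["pixels"])
print(o["clock"],np.round(o["tcp_pos"],4),np.round(o["dq"],3))
P=cloud(c,o); H=P[...,2]
for lo,hi in((.012,.055),(.041,.05)):
  m=((H>lo)&(H<hi)).astype(np.uint8)
  n,l,s,ce=cv2.connectedComponentsWithStats(m)
  for i in range(1,n):
    if s[i,4]<300: continue
    k=l==i; z=np.nanpercentile(H[k],90)
    r=cv2.minAreaRect(np.float32(P[k][:,:2]*1000))
    print(np.round(ce[i]),s[i,4],"z",z.round(4),"rect",np.round(r[0]),np.round(r[1]),round(r[2],1))
E
```

```text
2.825 [0.7138 0.0015 0.245 ] [-0.008 -0.013  0.004 -0.001 -0.003 -0.   ]
[527.   5.] 827 z 0.0395 rect [530. 177.] [70.  6.] 86.5
[457. 138.] 12164 z 0.0445 rect [640. 129.] [ 67. 176.] 13.3
[164. 159.] 10049 z 0.0448 rect [ 658. -136.] [147.  67.] 84.0
[282. 282.] 2554 z 0.0256 rect [798.  -0.] [200.  26.] 86.9
[100. 342.] 1089 z 0.0296 rect [ 879. -259.] [ 23. 157.] 0.2
[523. 343.] 976 z 0.0294 rect [879. 261.] [153.  22.] 89.9
[313. 359.] 8172 z 0.0489 rect [880.   1.] [ 24. 243.] 0.0
[458. 147.] 6872 z 0.0448 rect [640. 129.] [ 66. 176.] 13.2
[163. 167.] 5751 z 0.045 rect [ 659. -136.] [147.  67.] 83.9
[313. 372.] 1169 z 0.0491 rect [890.   1.] [243.   4.] 90.0
```

View pics/w2.png

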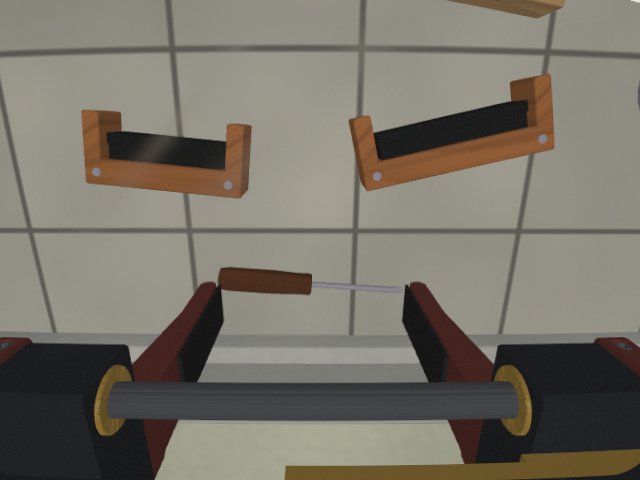

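jog_arm(
  series=[
    [0, 0, 0.01, 18, 13, 5, 1],
    [0, 0, 0.03, 55, 40, 20, 1],
    [0, 0, 0.06, 95, 70, 45, 1],
    [0, 0, 0.09, 135, 100, 70, 1],
    [0, 0, 0.12, 175, 128, 95, 1],
    [0, 0, 0.14, 208, 153, 115, 1],
    [0, 0, 0.143, 225, 165, 135, 1],
    [0, 0, 0.143, 229, 168, 150, 1],
    [0, 0, 0.143, 229, 168, 170, 1],
    [0, 0, 0.143, 229, 168, 190, 1],
    [0, 0, 0.143, 229, 168, 207, 1],
    [0, 0, 0.143, 229, 168, 216, 1],
    [0, 0, 0.143, 229, 168, 219, 1],
    [0, 0, 0.143, 229, 168, 219, 0.5],
    [0, 0, 0.143, 229, 168, 219, 0.2],
    [0, 0, 0.143, 229, 168, 219, 0.2],
    [0, 0, 0.143, 229, 168, 219, 0.2],
    [0, 0, 0.143, 229, 168, 219, 0.2],
  ],
  force=30,
)

```text
clock: 5.12
tcp_pos: [0.4854, 0.1681, 0.0258]
ee_rot: [0.0, 0.071, 0.997, 0.0]
contact_force: [-0.3, 0.1, 0.5]
width: 0.0412
grip_force: 0.0
```

```bash
python3 - <<'E'
from h import *
from rig import get_obs
import pickle
o,c=pickle.load(open("w2.pkl","rb")); P=cloud(c,o).reshape(-1,3)*1000
for n,ce,yaw,L in(("long",(640,129),13.2,72),("short",(658.5,-136),-6.05,57)):
    y=np.deg2rad(yaw); R=np.array([[np.cos(y),-np.sin(y)],[np.sin(y),np.cos(y)]])
    q=np.c_[(P[:,:2]-ce)@R,P[:,2]]
    k=(np.abs(q[:,1])<L-12)&(q[:,2]>34)&(q[:,2]<41)&(np.abs(q[:,0])<40)
    print(n,"pad top x in rect frame",np.percentile(q[k][:,0],[1,5,50,95]),"z",np.median(q[k][:,2]))
    k=(np.abs(q[:,1])<L+30)&(q[:,2]>42)&(q[:,2]<50)&(np.abs(q[:,0])<40)
    print(" top extents x",np.percentile(q[k][:,0],[.5,99.5])," y",np.percentile(q[k][:,1],[.5,99.5]))
    k&=(q[:,0]<-10); yy=np.sort(q[k][:,1]); print(" cheek inner",np.percentile(yy[yy<0],99),np.percentile(yy[yy>0],1))
o=get_obs(); print(o["clock"],o["tcp_pos"],o["width"],o["grip_force"],o["contact_force"])
E
```

```text
long pad top x in rect frame [-15.28142336 -14.3602915   -3.21640343   8.15282981] z 36.63317171253183
 top extents x [-32.33849782  32.40278388]  y [-87.60868479  86.62397345]
 cheek inner -72.30062584708492 71.26327770987082
short pad top x in rect frame [-15.06610168 -14.13783993  -2.98756885   8.44866714] z 36.8657544247104
 top extents x [-32.30109737  32.6561735 ]  y [-71.30755924  73.02361649]
 cheek inner -56.07111525878094 58.20710997086627
5.125 [0.4853599  0.16805945 0.02576868] 0.041176369729033525 0.0 [-0.27175515  0.10878179  0.49588787]
```

jog_arm(
  series=[
    [0, 0, 0, 0, 0, 0, 0.2],
    [0, 0, 0, 0, 0, 0, 0.2],
    [0, 0, 0, 0, 0, 0, 0.2],
    [0, 0, 0, 0, 0, 0, 0.2],
    [0, 0, 0, 0, 0, -10, 0.2],
    [0, 0, 0, 0, 0, -35, 0.2],
    [0, 0, 0, -4, -8, -65, 0.2],
    [0, 0, -0.005, -16, -33, -90, 0.2],
    [0, 0, -0.01, -36, -75, -100, 0.2],
    [0, 0, -0.02, -56, -118, -100, 0.2],
    [0, 0, -0.025, -77, -161, -100, 0.2],
    [0, 0, -0.03, -97, -204, -100, 0.2],
    [0, 0, -0.035, -115, -242, -100, 0.2],
    [0, 0, -0.0365, -127, -267, -100, 0.2],
    [0, 0, -0.0365, -132.5, -278.5, -100, 0.2],
    [0, 0, -0.0365, -132.5, -278.5, -100, 0.2],
    [0, 0, -0.0365, -132.5, -278.5, -100, 0.2],
  ],
  force=30,
)

```text
clock: 7.25
tcp_pos: [0.5767, -0.1254, 0.1257]
ee_rot: [-0.0, 0.053, 0.999, 0.0]
contact_force: [-0.1, 0.3, -2.3]
width: 0.0298
grip_force: 30.0
```

```bash
python3 - <<'E'
from h import *
from rig import get_obs,vision
import pickle
o=get_obs(); c=vision.camera("wrist"); pickle.dump((o,c),open("w3.pkl","wb")); cv2.imwrite("pics/w3.png",c["pixels"])
print(np.round(o["tcp_pos"],4),o["width"],o["grip_force"],o["contact_force"])
print(togo(o,[.5771,-.1264,.026],-6.05))
# held pull: height and x extent of plate in tool frame
q=np.asarray(o["ee_rot"]); Rt=Rn.from_quat(q[[1,2,3,0]])
P=cloud(c,o).reshape(-1,3); t=Rt.inv().apply(P-o["tcp_pos"])*1000
k=(np.abs(t[:,1])<70)&(t[:,0]>-70)&(t[:,0]<60)&(t[:,2]>-30)&(t[:,2]<20)
s=t[k]; print(k.sum())
for a,b in((-60,-45),(-45,-40),(-40,-35),(-35,-30),(-30,-25),(-25,-10),(10,20),(20,30),(30,40)):
    u=s[(s[:,0]>a)&(s[:,0]<b)]; 
    if len(u)>20: print(a,b,len(u),"y",np.percentile(u[:,1],[2,98]).round(1),"z",np.percentile(u[:,2],[5,50]).round(1))
E
```

```text
[ 0.5767 -0.1254  0.1257] 0.029806250012283993 29.998247623443604 [-0.07467558  0.31015646 -2.3359316 ]
(array([ 0.0004, -0.0002,  0.0003]), array([-0.5, -1. , 99.7]))
14065
-45 -40 382 y [-20.9  20.6] z [-14.8 -14.1]
-40 -35 599 y [-20.2  19.5] z [-15.2 -14.4]
-30 -25 90 y [-18.4  17.8] z [1.5 6. ]
-25 -10 1452 y [-14.7  14.1] z [-11.1 -10.3]
10 20 4554 y [-25.1  24.6] z [-28.  -10.5]
20 30 3161 y [-14.4  13.8] z [-10.9  -6. ]
```

View pics/w3.png

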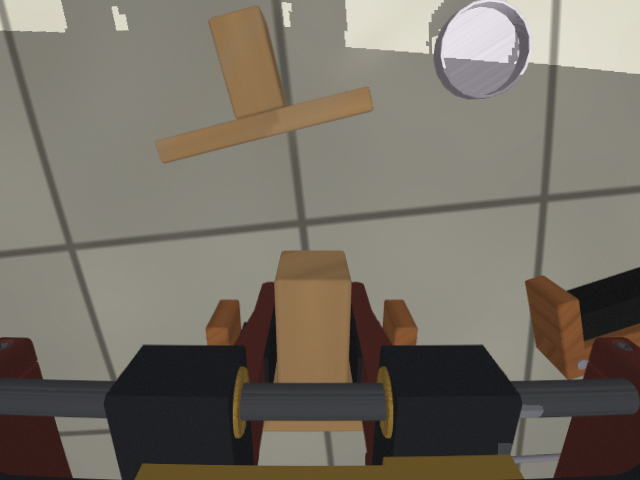

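The short pull hangs level in the jaws, with its rib at about (313,310). The short rail's cheeks show evenly on either side at (228,320) and (400,320).

jog_arm(
  series=[
    [0, 0, 0, 0, -1, 20, 0.2],
    [0, 0, 0, 0, -1, 50, 0.2],
    [0, 0, 0, 0, -1, 75, 0.2],
    [0, 0, 0, 0, -1, 90, 0.2],
    [0, 0, 0, 0, -1, 97, 0.2],
    [0, 0, 0, 0, -1, 99, 0.2],
    [0, 0, 0, -5, -1, 99, 0.2],
    [0, 0, 0, -10, -1, 99, 0.2],
    [0, 0, 0, -14, -1, 99, 0.2],
    [0, 0, 0, -18, -1, 99, 0.2],
    [0, 0, 0, -21, -1, 99, 0.2],
    [0, 0, 0, -23, -1, 99, 0.2],
    [0, 0, 0, -23, -1, 99, 0.2],
    [0, 0, 0, -23, -1, 99, 0.2],
  ],
)

```text
clock: 9.05
tcp_pos: [0.5995, -0.1299, 0.0266]
ee_rot: [-0.0, 0.053, 0.999, 0.0]
contact_force: [-1.0, -0.3, -0.6]
width: 0.0299
grip_force: 30.0
```

jog_arm(
  series=[
    [0, 0, 0, -1, 0, 0, 0.2],
    [0, 0, 0, -2, 0, 0, 0.2],
    [0, 0, 0, -2, 0, 0, 0.2],
    [0, 0, 0, -2, 0, 0, 0.2],
  ],
)

```text
clock: 9.55
tcp_pos: [0.6015, -0.1301, 0.0266]
ee_rot: [-0.0, 0.053, 0.999, -0.0]
contact_force: [-0.5, 0.4, -0.4]
width: 0.0297
grip_force: 30.0
```

jog_arm(
  series=[
    [0, 0, 0, -1, 0, 0, 0.2],
    [0, 0, 0, -2, 0, 0, 0.2],
    [0, 0, 0, -2, 0, 0, 0.2],
    [0, 0, 0, -2, 0, 0, 0.2],
  ],
)

```text
clock: 10.05
tcp_pos: [0.6034, -0.1303, 0.0265]
ee_rot: [-0.0, 0.053, 0.999, 0.0]
contact_force: [-2.0, 0.9, 0.3]
width: 0.0298
grip_force: 30.0
```

```bash
python3 - <<'E'
from rig import get_obs,vision
import numpy as np
f=[]
for i in range(8): o=get_obs(); f.append(o["contact_force"]); vision.camera("top")
print(np.mean(f,0),np.std(f,0))
E
```

```text
[-2.88367241  0.47154387 -0.63970438] [0.45504485 0.54478836 0.60419774]
```

jog_arm(
  series=[
    [0, 0, 0, 1.8, 0, 0, 0.2],
    [0, 0, 0, 1.8, 0, 0.7, 0.2],
    [0, 0, 0, 1.8, 0, 0.7, 0.2],
    [0, 0, 0, 1.8, 0, 0.7, 0.2],
    [0, 0, 0, 1.8, 0, 0.7, 0.5],
    [0, 0, 0, 1.8, 0, 0.7, 0.8],
    [0, 0, 0, 1.8, 0, 0.7, 0.9],
    [0, 0, 0, 1.8, 0, 0.7, 0.9],
    [0, 0, 0, 1.8, 0, 0.7, 0.9],
    [0, 0, 0, 1.8, 0, 0.7, 0.9],
    [0, 0, 0, 1.8, 0, -10, 0.9],
    [0, 0, 0, 1.8, 0, -40, 0.9],
    [0, 0, 0, 1.8, 0, -80, 0.9],
    [0, 0, 0, 10, 0, -110, 1],
    [0, 0, 0, 40, 0, -120, 1],
    [0, 0, 0, 80, 0, -120, 1],
    [0, 0, 0, 105, 0, -120, 1],
    [0, 0, 0, 110, 0, -120, 1],
    [0, 0, 0, 110, 0, -120, 1],
  ],
)

```text
clock: 12.82
tcp_pos: [0.4947, -0.1188, 0.1474]
ee_rot: [0.001, 0.053, 0.999, -0.0]
contact_force: [-0.9, 0.3, -0.5]
width: 0.0881
grip_force: 0.0
```

```bash
python3 - <<'E'
from h import *
from rig import get_obs,vision
o=get_obs(); c=vision.camera("top"); cv2.imwrite("pics/t4.png",cv2.resize(c["pixels"][150:320,240:480],None,fx=3,fy=3))
print(np.round(o["tcp_pos"],4),o["width"],o["clock"])
p=[.464,-.150]; y=np.deg2rad(6.8); g=np.array(p)-.007*np.array([np.cos(y),np.sin(y)])
print(g,togo(o,[*g,.026],6.8))
c=vision.camera("scene"); cv2.imwrite("pics/s4.png",cv2.resize(c["pixels"][150:330,210:400],None,fx=3,fy=3)) 
E
```

```text
[ 0.4947 -0.1188  0.1474] 0.08808207607879047 12.825
[ 0.45704924 -0.15082883] (array([-0.0004,  0.0016, -0.225 ]), array([ 34.2, -35.8, 121.4]))
```

View pics/t4.png

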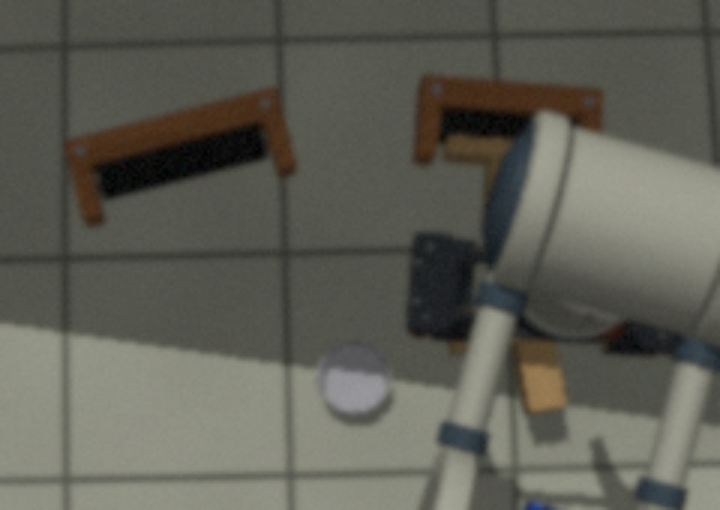

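The crop shows the short pull standing in the short rail's bay, flush with the pad at about (475,148). The long pull is still in place. Next is grasping the long one.

jog_arm(
  series=[
    [0, 0, -0.04, 6, -6, 0, 1],
    [0, 0, -0.12, 18, -19, 5, 1],
    [0, 0, -0.2, 30, -32, 20, 1],
    [0, 0, -0.225, 34, -36, 45, 1],
    [0, 0, -0.225, 34, -36, 75, 1],
    [0, 0, -0.225, 34, -36, 100, 1],
    [0, 0, -0.225, 34, -36, 115, 1],
    [0, 0, -0.225, 34, -36, 121, 1],
    [0, 0, -0.225, 34, -36, 121, 0.6],
    [0, 0, -0.225, 34, -36, 121, 0.2],
    [0, 0, -0.225, 34, -36, 121, 0.2],
    [0, 0, -0.225, 34, -36, 121, 0.2],
    [0, 0, -0.225, 34, -36, 121, 0.2],
    [0, 0, -0.225, 34, -36, 121, 0.2],
    [0, 0, -0.225, 34, -36, 121, 0.2],
    [0, 0, -0.225, 34, -36, 121, 0.2],
  ],
  force=30,
)

```text
clock: 14.92
tcp_pos: [0.4566, -0.1509, 0.0257]
ee_rot: [-0.0, -0.059, 0.998, -0.0]
contact_force: [-0.6, -0.1, 0.5]
width: 0.03
grip_force: 30.0
```

```bash
python3 - <<'E'
from h import *
from rig import get_obs,vision
o=get_obs(); print(np.round(o["tcp_pos"],4),o["width"],o["grip_force"],o["contact_force"])
y=np.deg2rad(13.2); r=np.array([.6255,.1251]); 
for x in(-.067,-.042): 
    p=r+x*np.array([np.cos(y),np.sin(y)]); print(p,togo(o,[*p,.126],13.2))
c=vision.camera("top"); P=cloud(c); H=P[...,2]
a=np.deg2rad(-6.05); R=np.array([[np.cos(a),-np.sin(a)],[np.sin(a),np.cos(a)]])
q=(P[...,:2]-[.6437,-.1335])@R*1000
m=(c["pixels"][...,2]>1.25*c["pixels"][...,0])&(np.abs(q[...,1])<52)&(q[...,0]>-75)&(q[...,0]<8)&(H>.025)&(H<.05)&(c["pixels"][...,2]>60)
uv=np.argwhere(m)[:,::-1]; w=(onplane(c,uv,.04)[:,:2]-[.6437,-.1335])@R*1000
print(m.sum(),np.percentile(w,[1,99],axis=0)); s=w[w[:,0]>-13]; print(cv2.minAreaRect(np.float32(s)))
cv2.imwrite("pics/t5.png",cv2.resize(c["pixels"][150:320,240:480],None,fx=3,fy=3))
E
```

```text
[ 0.4566 -0.1509  0.0257] 0.029965017253459795 29.956672489643097 [-0.59946352 -0.11007551  0.52273544]
[0.56027021 0.10980049] (array([-0.    , -0.    , -0.1117]), array([-133.8,  246.6, -100.3]))
[0.58460969 0.11550926] (array([-0.    , -0.    , -0.1117]), array([-158.7,  249.3, -100.3]))
589 [[-69.44022757 -47.60450172]
 [  1.66876131  48.3892733 ]]
((-5.438118934631348, 0.4682044982910156), (15.029525756835938, 100.86912536621094), 0.2213982492685318)
```

View pics/t5.png

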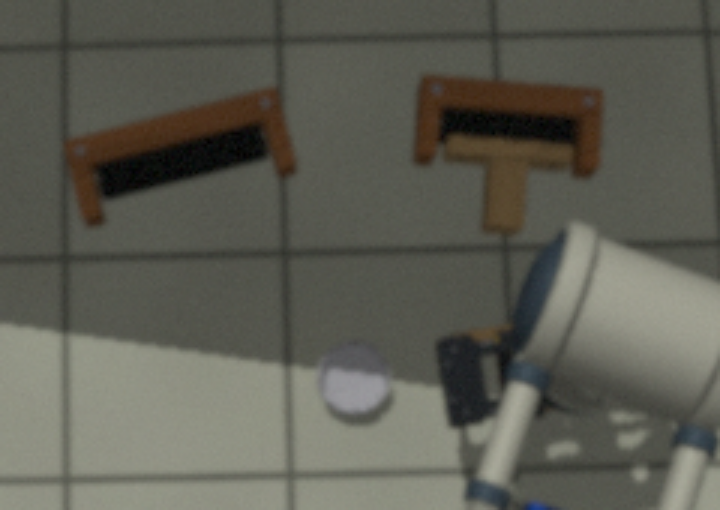

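The crop shows the short pull square, centred and up against its pad at about (508,150). Now I'll carry the long pull over.

jog_arm(
  series=[
    [0, 0, 0, 0, 0, -10, 0.2],
    [0, 0, 0, 0, 0, -35, 0.2],
    [0, 0, 0, 0, 0, -65, 0.2],
    [0, 0, -0.005, -10, 18, -90, 0.2],
    [0, 0, -0.02, -30, 55, -100, 0.2],
    [0, 0, -0.04, -53, 97, -100, 0.2],
    [0, 0, -0.06, -76, 140, -100, 0.2],
    [0, 0, -0.08, -98, 181, -100, 0.2],
    [0, 0, -0.1, -117, 216, -100, 0.2],
    [0, 0, -0.11, -129, 238, -100, 0.2],
    [0, 0, -0.112, -134, 246.5, -100, 0.2],
    [0, 0, -0.112, -134, 246.5, -100, 0.2],
    [0, 0, -0.112, -134, 246.5, -100, 0.2],
    [0, 0, -0.112, -134, 246.5, -100, 0.2],
  ],
)

```text
clock: 16.73
tcp_pos: [0.5603, 0.1088, 0.1258]
ee_rot: [0.0, -0.114, 0.993, -0.0]
contact_force: [-0.2, 0.8, -1.5]
width: 0.03
grip_force: 30.0
```

```bash
python3 - <<'E'
from h import *
from rig import get_obs,vision
o=get_obs(); print(o["clock"],np.round(o["tcp_pos"],4),o["width"],o["grip_force"],o["contact_force"])
print(togo(o,[.56027,.1098,.026],13.2))
c=vision.camera("wrist"); cv2.imwrite("pics/w6.png",c["pixels"])
E
```

```text
16.725 [0.5603 0.1088 0.1258] 0.029983299546225008 29.95633900165558 [-0.16899811  0.7894673  -1.54425955]
(array([-0.0002,  0.0001, -0.001 ]), array([-0.2,  1. , 99.8]))
```

View pics/w6.png

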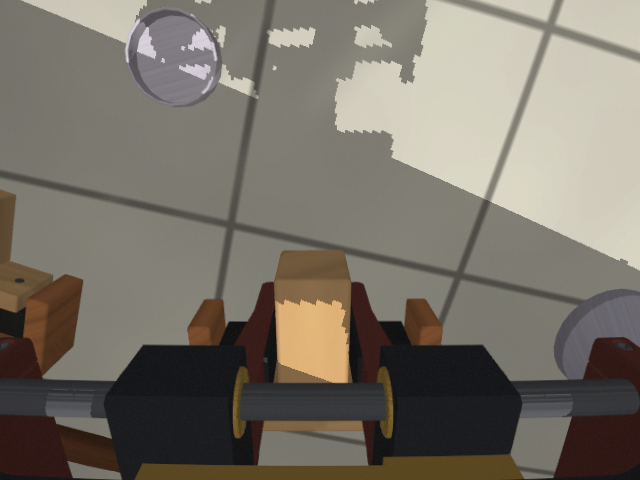

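The cheeks show evenly at (207,320) and (423,320) around the rib at 313, so the pull is centred.

jog_arm(
  series=[
    [0, 0, 0, 0, 1, 20, 0.2],
    [0, 0, 0, 0, 1, 50, 0.2],
    [0, 0, 0, 0, 1, 75, 0.2],
    [0, 0, 0, 0, 1, 90, 0.2],
    [0, 0, 0, 0, 1, 97, 0.2],
    [0, 0, 0, 0, 1, 99.3, 0.2],
    [0, 0, 0, -5, 1, 99.3, 0.2],
    [0, 0, 0, -10, 1, 99.3, 0.2],
    [0, 0, 0, -14, 1, 99.3, 0.2],
    [0, 0, 0, -17, 1, 99.3, 0.2],
    [0, 0, 0, -19, 1, 99.3, 0.2],
    [0, 0, 0, -20, 1, 99.3, 0.2],
    [0, 0, 0, -20, 1, 99.3, 0.2],
    [0, 0, 0, -20, 1, 99.3, 0.2],
  ],
)

```text
clock: 18.52
tcp_pos: [0.5796, 0.1153, 0.0263]
ee_rot: [-0.0, -0.115, 0.993, -0.0]
contact_force: [0.7, 0.3, -1.2]
width: 0.0295
grip_force: 30.0
```

```bash
cat > f.py <<'E'
from h import *
from rig import get_obs,vision
f=[];w=[]
for i in range(12): o=get_obs(); f.append(o["contact_force"]); w.append(o["wrist_torque"]); vision.camera("top")
y=np.deg2rad(13.2); R=np.array([[np.cos(y),-np.sin(y),0],[np.sin(y),np.cos(y),0],[0,0,1]])
print(o["clock"],"F rail axes",(np.mean(f,0)@R).round(2),"sd",np.std(f,0).round(2),"tq",np.mean(w,0).round(3))
print("tcp in rail",((np.asarray(o["tcp_pos"])-[.6255,.1251,0])@R*1000).round(2), "grip",round(o["grip_force"],1))
print("yaw",round(Rn.from_quat(np.asarray(o["ee_rot"])[[1,2,3,0]]).as_matrix()[1,0]*-57.3/np.cos(y),2))
E
python3 f.py
```

```text
19.075 F rail axes [ 0.03 -0.01 -1.06] sd [0.4  0.24 0.45] tq [ 0.031  0.021 -0.008]
tcp in rail [-46.85   0.94  26.34] grip 30.0
yaw 13.46
```

jog_arm(
  series=[
    [0, 0, 0, -2, -0.5, 0, 0.2],
    [0, 0, 0, -4, -1, 0, 0.2],
    [0, 0, 0, -6, -1, 0.2, 0.2],
    [0, 0, 0, -7, -1, 0.3, 0.2],
    [0, 0, 0, -8, -1, 0.3, 0.2],
    [0, 0, 0, -8, -1, 0.3, 0.2],
    [0, 0, 0, -8, -1, 0.3, 0.2],
    [0, 0, 0, -8, -1, 0.3, 0.2],
  ],
)

```text
clock: 20.12
tcp_pos: [0.5874, 0.1161, 0.0258]
ee_rot: [-0.0, -0.115, 0.993, -0.0]
contact_force: [-4.0, -1.4, -0.7]
width: 0.0298
grip_force: 30.0
```

```bash
python3 f.py
```

```text
20.675 F rail axes [-4.62 -0.38 -1.  ] sd [0.55 0.25 0.41] tq [-0.231  0.727 -0.25 ]
tcp in rail [-39.01  -0.07  25.81] grip 30.0
yaw 13.46
```

jog_arm(
  series=[
    [0, 0, 0.005, 0, 0, 0, 0.2],
    [0, 0, 0.01, 0, 0, 0, 0.2],
    [0, 0, 0.01, 0, 0, 0, 0.2],
    [0, 0, 0.01, 0, 0, 0, 0.2],
  ],
)

```text
clock: 21.22
tcp_pos: [0.5875, 0.1163, 0.0259]
ee_rot: [-0.0, -0.11, 0.994, 0.0]
contact_force: [-4.7, -1.0, -2.1]
width: 0.0304
grip_force: 30.0
```

```bash
python3 f.py
```

```text
21.775 F rail axes [-5.03  0.38 -2.61] sd [0.58 0.56 0.33] tq [-0.195  0.863  0.289]
tcp in rail [-38.93   0.05  25.92] grip 30.0
yaw 12.89
```

The moment changed sign, so the rail is square to the tool about halfway between the two yaws. I'll set that and press on.

jog_arm(
  series=[
    [0, 0, -0.003, -0.5, 0, 0, 0.2],
    [0, 0, -0.005, -1, 0, 0, 0.2],
    [0, 0, -0.005, -1.5, 0, 0, 0.2],
    [0, 0, -0.005, -2, 0, 0, 0.2],
    [0, 0, -0.005, -2.5, 0, 0, 0.2],
    [0, 0, -0.005, -2.5, 0, 0, 0.2],
    [0, 0, -0.005, -2.5, 0, 0, 0.2],
    [0, 0, -0.005, -2.5, 0, 0, 0.2],
  ],
)

```text
clock: 22.82
tcp_pos: [0.5896, 0.1166, 0.0259]
ee_rot: [-0.001, -0.112, 0.994, 0.0]
contact_force: [-6.8, -1.3, -1.2]
width: 0.0299
grip_force: 30.0
```

```bash
python3 f.py
```

```text
23.375 F rail axes [-7.31  0.3  -1.3 ] sd [0.55 0.32 0.22] tq [-0.23   1.128  0.145]
tcp in rail [-36.89  -0.04  25.89] grip 30.0
yaw 13.16
```

jog_arm(
  series=[
    [0, 0, -0.0015, -0.3, 0, 0, 0.2],
    [0, 0, -0.0015, -0.6, 0, 0, 0.2],
    [0, 0, -0.0015, -0.6, 0, 0, 0.2],
    [0, 0, -0.0015, -0.6, 0, 0, 0.2],
    [0, 0, -0.0015, -0.6, 0, 0, 0.2],
    [0, 0, -0.0015, -0.6, 0, 0, 0.2],
  ],
)

```text
clock: 24.18
tcp_pos: [0.5901, 0.1167, 0.0259]
ee_rot: [-0.001, -0.113, 0.994, -0.0]
contact_force: [-7.8, -1.6, -0.3]
width: 0.03
grip_force: 30.0
```

```bash
python3 f.py; python3 - <<'E'
from h import *
from rig import vision
c=vision.camera("top"); cv2.imwrite("pics/t7.png",cv2.resize(c["pixels"][120:330,170:480],None,fx=2.5,fy=2.5))
E
```

```text
24.725 F rail axes [-7.93  0.12 -1.16] sd [0.53 0.56 0.58] tq [-0.257  1.186  0.051]
tcp in rail [-36.4   -0.07  25.91] grip 30.0
yaw 13.23
```

View pics/t7.png

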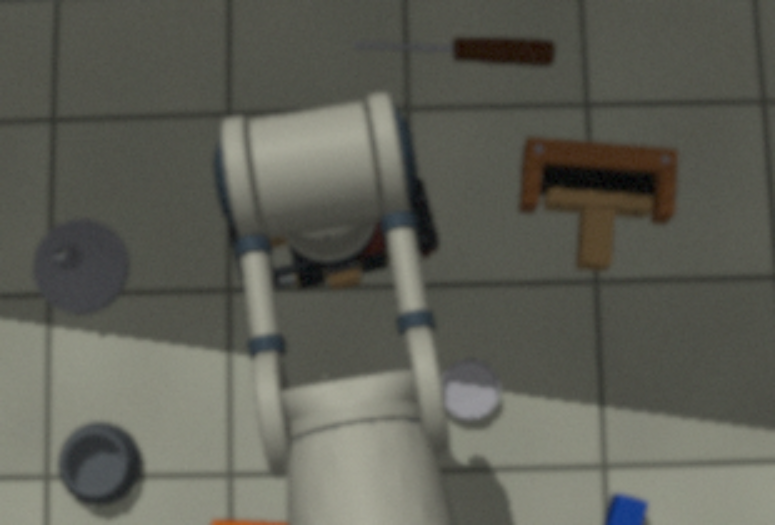

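The short pull is square in its bay at about (597,200) in the crop and the bystanders are untouched. The press reads 7.9 N and is nearly free of moment. I'll lower 0.2 mm so the long pull rests fully on the sill.

jog_arm(
  series=[
    [0, 0, 0, 0, 0, 0.2, 0.2],
    [0, 0, 0, 0, 0, 0.2, 0.2],
    [0, 0, 0, 0, 0, 0.2, 0.2],
    [0, 0, 0, 0, 0, 0.2, 0.2],
  ],
)

```text
clock: 25.32
tcp_pos: [0.5902, 0.1167, 0.0259]
ee_rot: [-0.001, -0.113, 0.994, 0.0]
contact_force: [-8.0, -1.7, 0.2]
width: 0.0294
grip_force: 30.0
```

```bash
python3 f.py
```

```text
25.875 F rail axes [-7.84  0.37 -0.58] sd [0.52 0.32 0.71] tq [-0.241  1.22   0.064]
tcp in rail [-36.33  -0.05  25.88] grip 30.0
yaw 13.23
```

```bash
python3 -c "
from rig import ticket; print(ticket.hand_in())"
```

```text
the job is handed in; nothing more can be done
None
```

I stood the short pull close up against its pad and let go of it, and I'm holding the long pull squarely against its pad at about 7.9 N; the job is handed in at about 26 s on the robot's clock, verdict not shown.

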